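# Turn the tote's divided insert round and tare the packing scale

## Robot

A 6-joint arm with a two-finger parallel gripper is mounted at the origin on the work surface. World frame = base frame: x ahead of the robot, y to its left, z up, the work surface at z = 0. Lengths are in mm, angles in rad, forces in N, time in s.
With the tool pointing down it reaches from about 400 to 925 mm from the base axis. Payload 12.5 kg.
Tool frame: the origin (TCP) lies at the centre of the arm's flange, where the gripper is bolted on; the fingertips stand 190 mm ahead of it and the grasp point (between the pads) lies env.grip_point_offset ahead of it (env.grip_point_offset is the distance from the TCP to the grasp point, in mm); z points along the fingers, x is the direction in which the jaws open and shut, and the axes are right-handed (so a half turn about z gives the same grasp; the last joint's range is limited). The gripper opens to 95 mm and grips with 3 to 60 N. Pads are 20 mm wide; open, the fingers measure 119 mm over their backs; the gripper's body (75 mm by 180 mm) begins 59 mm behind the grasp point.
Start: joints at [-1.294, 0.491, 1.559, -0, 1.092, -0.106], TCP at [233.468, -579.756, 404.761] pointing down, gripper open.
Joint ranges: [-3.1, 3.1], [-0.84, 2.19], [0.05, 2.79], [-1.13, 4.28], [0.06, 2.93], [-2.69, 2.69]. Speed limits (rad/s): [2.22, 2.22, 2.79, 3.14, 3.14, 3.14].

## Interface

Orientations are given as [roll, pitch, yaw] about the fixed x, y, z axes, in that order (R = Rz(yaw) Ry(pitch) Rx(roll)).
In Python, from cell import state, read_camera, camera_model, job_done, env gives the robot as it stands.
- The arm moves only by the tool arm_command, never from a script. Its argument "steps" is a list of rows, each a list of 6 numbers: the shift along the tool's x, y, z in cm, then the turn, a rotation vector about the tool's x, y, z in degrees. In form: [[dx, dy, dz, rx, ry, rz], ...]. A call has 1 to 12 rows; each row is the pose to reach, as a shift and turn from the pose commanded when the call began, along the tool's axes at that moment; what a row does not reach only later rows make up. A row lasts 1/12 s, in which the tool goes at most 41.7 mm and 7.16 degrees, less where a joint would pass 70% of its speed; a pose out of reach is approached as far as the arm can. A call with a gripper value outside its range is refused whole. "jaw" is the finger opening in cm, from 0 to 9.51, set as the call begins (left out, the last holds). The fingers move at their own pace and stop on an object; the grip force is fixed at half the most. Time passes only in rows, so rows that repeat a pose let the fingers close. It gives the time, the measured TCP pose, the force and the opening at its end, in the units of the state.
- state(): the state, without advancing time (a new reading comes with each control period).
- read_camera(name): name is "side" or "top"; returns the picture (480x640x3 uint8, red, green, blue); there is no depth.
- camera_model(name): a dict with "K" (3x3 intrinsics, pixels), "xyz" and "rotation" of the camera in the world. Camera axes: x right, y up, looking along -z (the intrinsics and any distortion apply to the point x, -y, -z); pixel columns grow to the right and rows downward; lengths in mm; the calibration is good to about 2 mm. A picture is of the moment at which its call begins. camera_model takes no time and is no camera call.
- job_done(): hands the job in, once; it reports no verdict.
The state is a dict: "t": time; "joints": joint angles; "qvel": joint speeds; "tau": joint torques, N m; "eef_pos": TCP position; "tcp_rot": TCP orientation; "ft_force": force on the tool from outside, world axes, zero at the start; "moment": the same for the moment, N m; "opening": opening from 0.0 (shut) to 1.0 (fully open).
Only numpy, scipy, OpenCV 4.12 (cv2) and the standard library are available. Lean on these libraries where they do the work, as an engineer would, in place of code of your own. Each camera call takes 0.05 s, during which the arm holds its last target. There are 200 camera calls.

## Task

The white divided insert has been put into the green tote the wrong way round. Lift it clear, turn it half a turn and lower it gently (do not drop it) fully home in the tote, so that its one wide compartment is at the tote's orange end; then, with the insert let go, press the round blue tare key on the scale with a fingertip, firmly but without forcing it. The tote stays where it stands on the scale, and the tumbler, bowl and tape roll are left alone.

Things in the scene. Friction and masses are not known exactly. Their poses are not given: they have to be found in the camera images.
- scale: Low packing scale, fixed. Origin on the bench under the centre of its steel platform (230 mm along x, 190 along y, top 45 mm above the bench). A black control panel (200 mm along x, 115 along y, top 40 mm above the bench) joins its +y side, centre 155 mm from the origin, with a dark green display and, nearer the robot, the blue tare key.
- tare_key: Round flat blue key, 34 mm across, top level, 4 mm proud of the panel and 44 mm above the bench. Origin: centre of its underside, 4 mm below its top, at x -50, y +155 mm in the scale's frame. Pressed straight down: about 4 N per mm, only 2 mm of travel. It registers when a finger presses with at least 4 N for 0.1 s; above 30 N it is damaged.
- tote: Green open tote with slotted sides and one orange end wall, loose on the scale's platform, about 0.9 kg. Outside 188 mm along its x, 138 mm along its y, 60 mm high; inside 176 x 126 mm, floor 5 mm thick, walls upright and 6 mm thick. Origin: centre of its underside. Its +x end is the orange one.
- tote_orange_end (a point): Middle of the top edge of the tote's orange end wall.
- insert: White rigid insert, 0.3 kg, 172 mm (its x) by 122 mm (y), walls 46 mm high, bottom edges bevelled 5 mm; 2 mm clearance all round in the tote. Origin: centre of its underside, 5 mm above the tote's origin when home. Its +x half is one wide compartment, its -x half three lanes along x. It starts home in the tote the wrong way round: wide compartment away from the orange end.
- insert_handle (a point): Centre of the top edge of the insert's grey upright handle plate, 92 mm above the insert's origin. The plate crosses the insert's middle: 12 mm thick along the insert's x, 70 mm wide along its y, bare from 46 mm to 92 mm above the origin (below that it is the dividing wall). The insert balances on it. There is free bench on the robot's side of the scale.
- insert_wide (a point): Centre of the floor of the insert's wide compartment, 44 mm along the insert's +x from its centre.
- tumbler: Amber tumbler, 68 mm across, 85 mm high, bystander standing on the bench at the -y side of the scale. Origin: centre of its underside.
- bowl: White bowl, 110 mm across, 50 mm high, bystander on the bench beyond the scale. Origin: centre of its underside.
- tape: Brown tape roll lying flat, 90 mm across, 40 mm high, bystander on the bench beyond the +y end of the scale. Origin: centre of its underside.
Mind the look-alikes: they are no part of the job. Several things have the shape of the tote; the one meant has the colours described above. Of the things that look like the insert, the larger one is meant.

How it is judged (in metres and radians):
On the way, in this order (a step that is already met when the one before it is completed fails the run):
1. the insert is lifted clear above the tote's rim (z of insert in the frame of tote above 0.06 m), for 0.1 s.
2. the insert is fully home in the tote, turned round, and let go (z of insert in the frame of tote between 0 and 0.009 m and horizontal distance between insert and tote below 0.008 m and angle between the x axis of insert and the x axis of tote, either way round below 0.06 rad and angle between the z axis of insert and the z axis of tote, either way round below 0.05 rad and x of insert_wide in the frame of tote above 0.03 m and contact force between the fingers and insert below 0.1 N), for 0.2 s.
3. the tare key is pressed by a finger with at least 4 N (contact force between the fingers and tare_key above 4 N), for 0.1 s.
At the end, for the whole second after the job is handed in: Insert released, at rest, fully home (origin under 9 mm above the tote's, level to 0.05 rad, centred to 8 mm, in line to 0.06 rad), wide compartment at the orange end; tote upright on the scale; tote, tumbler, bowl and tape roll each within 30 mm of their start (z of insert in the frame of tote between 0 and 0.009 m and horizontal distance between insert and tote below 0.008 m and angle between the x axis of insert and the x axis of tote, either way round below 0.06 rad and angle between the z axis of insert and the z axis of tote, either way round below 0.05 rad and x of insert_wide in the frame of tote above 0.03 m and linear speed of insert below 0.02 m/s and distance of each of tote, tumbler, bowl, tape from where it was at the start of the episode below 0.03 m and angle between tote's own z axis and vertical below 0.05 rad); the robot touches nothing.
It fails at once if the insert is dropped into the tote (faster than 0.5 m/s within it) (linear speed of insert above 0.5 m/s and z of insert in the frame of tote below 0.04 m and horizontal distance between insert and tote below 0.05 m).
It fails at once if the tare key is forced with more than 30 N (contact force between anything else and tare_key above 30 N).
It fails at once if the tote is shifted more than 30 mm (distance of tote from where it was at the start of the episode above 0.03 m).
It fails at once if the tumbler, bowl or tape roll is pushed more than 30 mm or tipped (distance of any of tumbler, bowl, tape from where it was at the start of the episode above 0.03 m or angle between any of tumbler, bowl, tape's own z axis and vertical above 0.4 rad).
It also fails if it takes over 54 s, if anything falls off the work surface, if the arm or the gripper's body presses on something with over 40 N, if the wrist force passes 120 N, or if a joint passes its speed limit or range.

## Working session

There is one attempt and no reset: what is moved stays moved. The work goes in short steps, Python scripts to look and compute and a tool call to move; the robot and the scene stay as the last step left them, time stands still between calls to the robot, and variables do not carry over. Pictures are saved under pics/ and viewed, about 8 in all and at most 12, crops included, and the job is handed in when it is done.

Besides the shell and the picture viewer there is one more tool, called by a JSON object that holds its "name" and its "arguments". arm_command: Moves the arm, as the interface text tells. Its arguments: {"type":"object","properties":{"steps":{"type":"array"},"jaw":{"type":"number"}},"required":["steps"]}

```bash
mkdir -p pics; python3 - <<'E'
from cell import *
import cv2
print(state()); print(env.grip_point_offset)
for n in("side","top"):
    print(n,camera_model(n)); cv2.imwrite(f"pics/{n}0.png",read_camera(n)[:,:,::-1])
E
```

```text
{'t': 0.0, 'joints': array([-1.29361115e+00,  4.91573934e-01,  1.55946204e+00, -2.32445517e-05,
        1.09168350e+00, -1.05585918e-01]), 'qvel': array([-0.00175613,  0.00026835, -0.00091034, -0.00030221,  0.00123478,
        0.00059266]), 'tau': array([ 2.43007154e-03, -6.12643576e+01, -2.58174670e+01,  6.93218526e-02,
        4.83686663e-02, -6.41824590e-05]), 'eef_pos': array([ 233.45144481, -579.72793361,  404.14835998]), 'tcp_rot': array([-3.14149440e+00,  1.12271802e-03, -1.18801445e+00]), 'ft_force': array([ 0.78646751,  0.77369834, -0.94084668]), 'moment': array([ 0.01681127, -0.02561163,  0.00126111]), 'opening': 0.9980815168269176}
171.3
side {'K': array([[496.80725004,   0.        , 320.05959237],
       [  0.        , 496.80725004, 243.98371218],
       [  0.        ,   0.        ,   1.        ]]), 'xyz': array([ 155.58393478,  857.58897941, 1036.5885373 ]), 'rotation': array([ 0.80608703,  0.01171093, -2.71250393])}
top {'K': array([[444.71053729,   0.        , 318.66640528],
       [  0.        , 444.71053729, 236.8905514 ],
       [  0.        ,   0.        ,   1.        ]]), 'xyz': array([ 359.94440193,  -22.32941763, 1115.11896395]), 'rotation': array([ 0.20634913, -0.00377905, -1.50408785])}
```

View pics/top0.png

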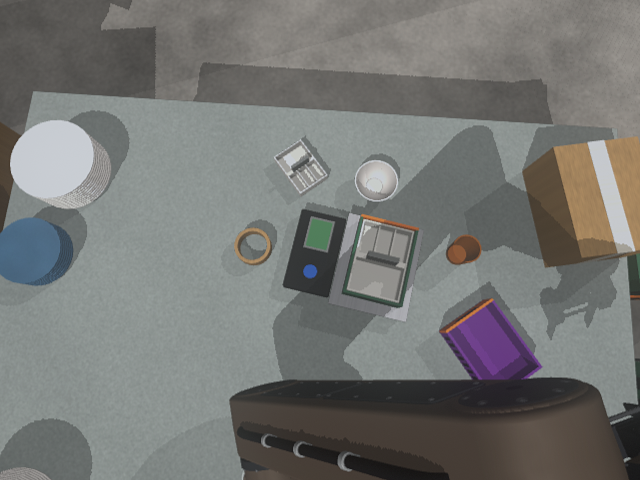

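View pics/side0.png

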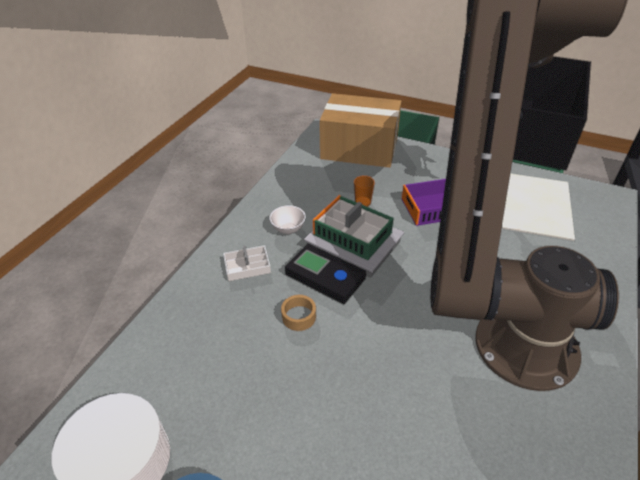

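The top view shows the green tote at about (382,260) with its orange end upward, which is away from the robot. The wide compartment is on the near side, the grey handle is near (383,257), and the tare key is near (310,271). The purple tote and the small insert are decoys. I'll enlarge both views.

```bash
cat > h.py <<'E'
import numpy as np, cv2
from cell import *
from scipy.spatial.transform import Rotation as R
def cam(n):
    m=camera_model(n); return m["K"],np.array(m["xyz"]),R.from_euler("xyz",m["rotation"]).as_matrix()
def back(n,u,v,z):
    K,c,r=cam(n); d=np.linalg.inv(K)@[u,v,1]; d=r@[d[0],-d[1],-d[2]]
    return c+d*(z-c[2])/d[2]
def proj(n,p):
    K,c,r=cam(n); q=r.T@(np.asarray(p,float)-c); q=K@[q[0],-q[1],-q[2]]; return q[:2]/q[2]
def crop(img,x,y,w,h,s,fn): cv2.imwrite(fn,cv2.resize(img[y:y+h,x:x+w],None,fx=s,fy=s,interpolation=cv2.INTER_CUBIC))
E
python3 - <<'E'
from h import *
crop(cv2.imread("pics/top0.png"),280,200,155,125,5,"pics/tc.png")
crop(cv2.imread("pics/side0.png"),275,190,135,115,5,"pics/sc.png")
for n,u,v in(("top",310,271),("side",340.5,275)): print(back(n,u,v,44))
E
```

```text
[498.31077921   3.89230399  44.        ]
[495.5035858    9.51484869  44.        ]
```

View pics/tc.png

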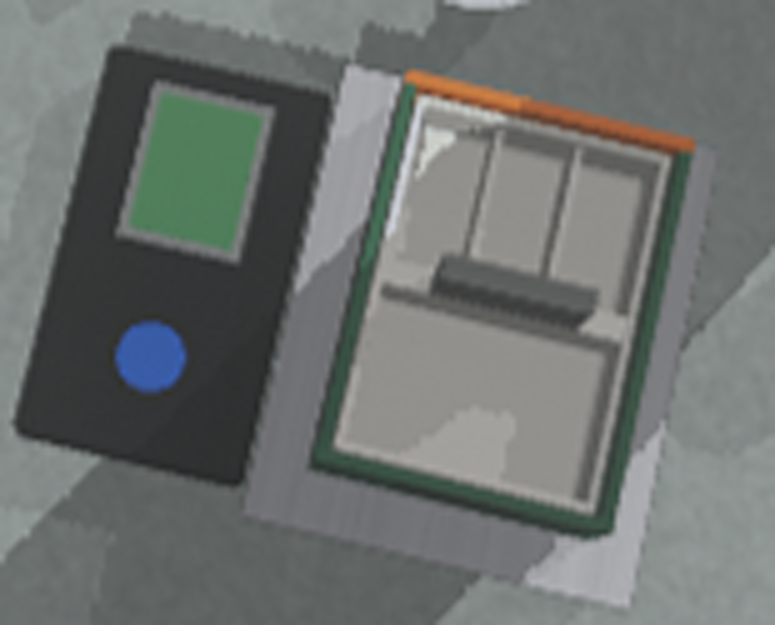

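View pics/sc.png

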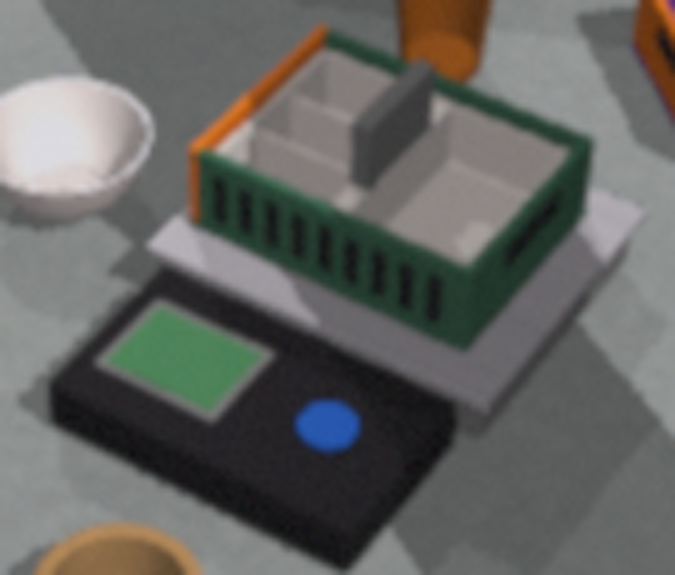

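The crops show the tote rim corners, the key and the handle's top clearly. The insert's wide compartment is on the robot side, so it is the wrong way round. Next I'll fit the poses from both cameras.

```bash
python3 - <<'E'
from h import *
from scipy.optimize import least_squares
def f(x,y,ox,oy): return ((x+.5)/5-.5+ox,(y+.5)/5-.5+oy)
T=[f(*p,280,200) for p in[(406,71),(694,146),(610,536),(312,466)]]
S=[f(*p,275,190) for p in[(192,150),(325,27),(592,145),(468,268)]]
loc=np.array([[94,69],[94,-69],[-94,-69],[-94,69]])
def fit(obs):
    def res(p):
        c,s=np.cos(p[2]),np.sin(p[2]); r=[]
        for n,pts in obs:
            for l,q in zip(loc,pts): r+=list(proj(n,[p[0]+c*l[0]-s*l[1],p[1]+s*l[0]+c*l[1],105])-q)
        return r
    o=least_squares(res,[500,-150,0]); return o.x,np.abs(o.fun).max()
print(fit([("top",T)]),fit([("side",S)])); p,_=fit([("top",T),("side",S)]); print(p,_)
print("key",back("top",*f(151,356,280,200),44),back("side",*f(328,425,275,190),44))
c,s=np.cos(p[2]),np.sin(p[2])
for n,o in(("top",(280,200)),("side",(275,190))):
  for l in[(6,35),(6,-35),(-6,-35),(-6,35)]:
    print(n,(proj(n,[p[0]+c*l[0]-s*l[1],p[1]+s*l[0]+c*l[1],142])-o)*5+2)
E
```

```text
(array([ 5.27141124e+02, -1.57963427e+02, -1.80339662e-01]), np.float64(0.5614762310059973)) (array([ 5.27456299e+02, -1.55632401e+02, -1.93295695e-01]), np.float64(1.8636912357800384))
[ 5.27389779e+02 -1.57393030e+02 -1.84231628e-01] 1.583621478706732
key [498.76410938   4.40997681  44.        ] [496.81789259   8.49037086  44.        ]
top [442.45575038 255.20136947]
top [596.36507172 293.95950972]
top [590.59829515 319.9641672 ]
top [436.33480046 281.02463556]
side [352.72813007 121.08695703]
side [419.62029016  55.48417093]
side [437.54403925  62.96300872]
side [370.94008454 129.03087104]
```

Both cameras agree: the tote is at about (527, -158) with yaw -0.184. The predicted handle corners match the picture.

With the tool pointing down at the tote, joint 6 = q1 - yaw. A grip across the plate's thickness would then need q6 ≈ ±3.03 after the half turn, which is out of range. Gripping the plate across its 70 mm width goes from q6 = +1.46 to -1.68, which is allowed. I'll hover with yaw -1.755.

```bash
cat >> h.py <<'E'
def step(frm,to):  # poses (x,y,z,yaw) tool down -> row in cm, deg
    y=frm[3]; d=np.array(to[:3])-frm[:3]; dy=(to[3]-y+np.pi)%(2*np.pi)-np.pi
    return np.round([(d[0]*np.cos(y)+d[1]*np.sin(y))/10,(d[0]*np.sin(y)-d[1]*np.cos(y))/10,-d[2]/10,0,0,-np.degrees(dy)],2)
def now():
    s=state(); print(round(s["t"],2),s["eef_pos"].round(1),s["tcp_rot"].round(4),s["ft_force"].round(1),round(s["opening"],3),s["joints"].round(2))
E
python3 - <<'E'
from h import *
print(step((233.468,-579.756,404.761,-1.188),(527,-158,360,-1.755)))
E
```

```text
[-28.16 -42.98   4.48   0.     0.    32.49]
```

{"name": "arm_command", "arguments": {"steps": [[-1.4,-2.15,0.2,0,0,1.6],[-4.2,-6.4,0.7,0,0,4.9],[-7,-10.7,1.1,0,0,8.1],[-9.4,-14.3,1.5,0,0,10.8],[-11.7,-17.9,1.9,0,0,13.5],[-14.1,-21.5,2.2,0,0,16.2],[-16.4,-25.1,2.6,0,0,19],[-18.8,-28.7,3,0,0,21.7],[-21.1,-32.2,3.4,0,0,24.4],[-23.5,-35.8,3.7,0,0,27.1],[-25.8,-39.4,4.1,0,0,29.8],[-28.16,-42.98,4.48,0,0,32.49]], "jaw": 9.5}}

```text
t: 1.1
eef_pos: [509.7, -182.0, 362.5]
tcp_rot: [3.141, -0.0, -1.758]
ft_force: [0.6, -1.3, -0.0]
opening: 0.999
```

{"name": "arm_command", "arguments": {"steps": [[0,0,0,0,0,0],[0,0,0,0,0,0],[0,0,0,0,0,0],[0,0,0,0,0,0]]}}

```text
t: 1.43
eef_pos: [508.4, -184.8, 362.7]
tcp_rot: [3.141, -0.0, -1.756]
ft_force: [-1.1, -0.8, 0.2]
opening: 1.0
```

```bash
python3 - <<'E'
from h import *
now()
a=cv2.cvtColor(read_camera("side"),4); b=cv2.cvtColor(read_camera("top"),4)
crop(a,270,130,150,170,3,"pics/a.png"); crop(b,300,190,120,170,3,"pics/b.png")
cv2.imwrite("pics/hover.png",np.hstack([cv2.imread("pics/a.png"),cv2.imread("pics/b.png")[:,:345]]))
E
```

```text
1.43 [ 508.4 -184.8  362.7] [ 3.1414e+00 -1.0000e-04 -1.7557e+00] [-1.1 -0.8  0.2] 1.0 [-0.47  0.42  1.81 -0.    0.91  1.29]
```

View pics/hover.png

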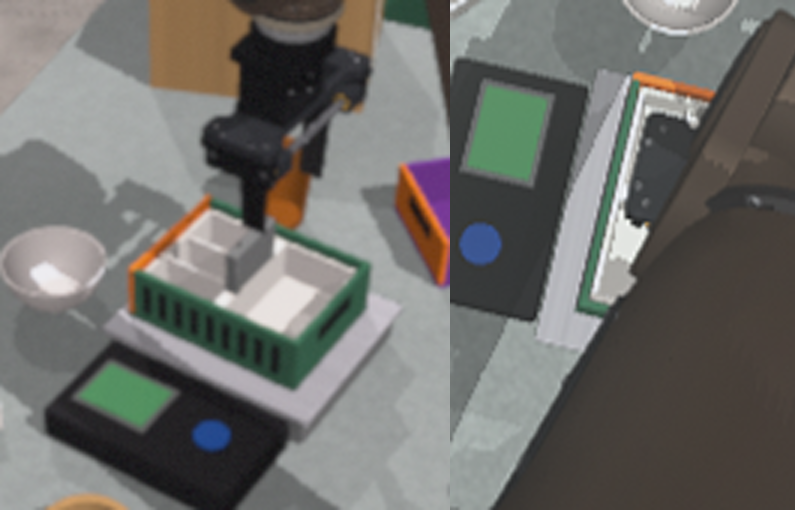

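The side view shows the gripper above the -y part of the handle, about 33 mm short of the target because the rows were speed-limited. I'll correct from the measured pose.

```bash
python3 - <<'E'
from h import *
s=state(); p=(*s["eef_pos"],s["tcp_rot"][2])
print(step(p,(527.3,-157.5,360,-1.755)))
E
```

```text
[-3.06 -1.35  0.28  0.    0.   -0.1 ]
```

{"name": "arm_command", "arguments": {"steps": [[-1,-0.45,0.1,0,0,0],[-2.1,-0.9,0.2,0,0,0],[-3.06,-1.35,0.28,0,0,0],[-3.06,-1.35,0.28,0,0,0],[-3.06,-1.35,0.28,0,0,0],[-3.06,-1.35,0.28,0,0,0]]}}

```text
t: 2.03
eef_pos: [527.9, -156.1, 359.9]
tcp_rot: [3.141, -0.0, -1.754]
ft_force: [0.8, -0.7, -0.5]
opening: 1.002
```

```bash
python3 - <<'E'
from h import *
now()
a=cv2.cvtColor(read_camera("side"),4)
crop(a,285,140,120,120,5,"pics/hover2.png")
# expected pixel of pads/finger tips mid
for z in(190,171): 
  for o in (-47.5,47.5): print(z,o,(proj("side",[527.3+o*np.cos(-1.755),-157.5+o*np.sin(-1.755),z])-(285,140))*5+2)
E
```

```text
2.03 [ 527.9 -156.1  359.9] [ 3.1415e+00 -1.0000e-04 -1.7543e+00] [ 0.8 -0.7 -0.5] 1.002 [-0.41  0.44  1.79 -0.    0.91  1.35]
190 -47.5 [301.70498536 319.36572505]
190 47.5 [394.37787468 230.58172774]
171 -47.5 [300.90132205 346.5966932 ]
171 47.5 [392.73785256 257.56581253]
```

View pics/hover2.png

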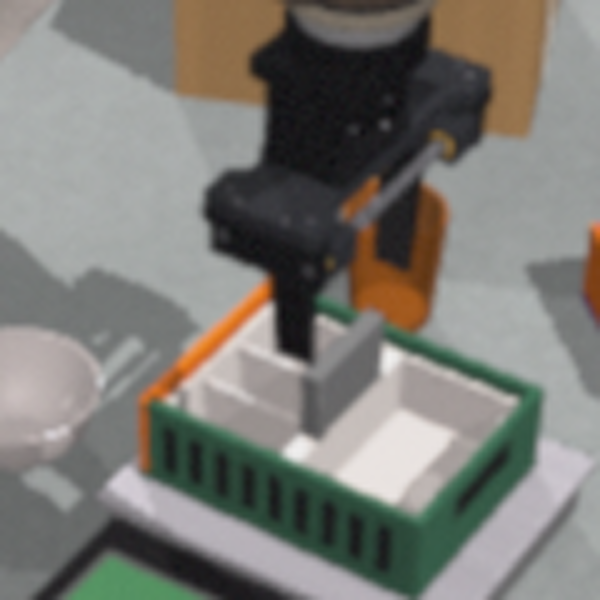

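The picture shows the open fingers straddling the handle plate, with tips at about (295,350) and (398,262), close to the predicted positions. I'll descend 58 mm and grip.

{"name": "arm_command", "arguments": {"steps": [[0.1,0,0.5,0,0,0],[0.1,0,1.5,0,0,0],[0.1,0,2.5,0,0,0],[0.1,0,3.5,0,0,0],[0.1,0,4.5,0,0,0],[0.1,0,5.3,0,0,0],[0.1,0,5.8,0,0,0],[0.1,0,5.8,0,0,0],[0.1,0,5.8,0,0,0]]}}

```text
t: 2.83
eef_pos: [527.7, -157.3, 301.7]
tcp_rot: [3.141, 0.0, -1.755]
ft_force: [0.3, -0.6, 0.4]
opening: 0.998
```

{"name": "arm_command", "arguments": {"steps": [[0,0,0,0,0,0],[0,0,0,0,0,0],[0,0,0,0,0,0],[0,0,0,0,0,0],[0,0,0,0,0,0],[0,0,0,0,0,0],[0,0,0,0,0,0],[0,0,0,0,0,0]], "jaw": 6.0}}

```text
t: 3.5
eef_pos: [527.7, -157.5, 302.3]
tcp_rot: [-3.141, -0.001, -1.755]
ft_force: [-0.2, -3.8, 4.6]
opening: 0.734
```

Gripped at an opening of 70 mm, which is the plate width. Lifting straight up.

{"name": "arm_command", "arguments": {"steps": [[0,0,-0.3,0,0,0],[0,0,-0.9,0,0,0],[0,0,-1.8,0,0,0],[0,0,-2.8,0,0,0],[0,0,-3.8,0,0,0],[0,0,-4.8,0,0,0],[0,0,-5.8,0,0,0],[0,0,-6.8,0,0,0],[0,0,-7.8,0,0,0],[0,0,-8.8,0,0,0],[0,0,-9.6,0,0,0],[0,0,-10,0,0,0]]}}

```text
t: 4.5
eef_pos: [527.7, -157.2, 403.3]
tcp_rot: [-3.14, -0.0, -1.755]
ft_force: [-0.3, 0.2, -3.5]
opening: 0.732
```

{"name": "arm_command", "arguments": {"steps": [[0,0,0,0,0,-2],[0,0,0,0,0,-7],[0,0,0,0,0,-13],[0,0,0,0,0,-19],[0,0,0,0,0,-25],[0,0,0,0,0,-31],[0,0,0,0,0,-37],[0,0,0,0,0,-43],[0,0,0,0,0,-49],[0,0,0,0,0,-55],[0,0,0,0,0,-58],[0,0,0,0,0,-60]]}}

```text
t: 5.5
eef_pos: [527.6, -157.3, 401.8]
tcp_rot: [3.141, 0.001, -0.705]
ft_force: [0.6, 0.4, -3.0]
opening: 0.732
```

```bash
python3 - <<'E'
from h import *
now()
a=cv2.cvtColor(read_camera("side"),4)
crop(a,255,90,180,160,4,"pics/lift.png")
E
```

```text
5.5 [ 527.6 -157.3  401.8] [ 3.1415e+00  5.0000e-04 -7.0470e-01] [ 0.6  0.4 -3. ] 0.732 [-0.41  0.39  1.75  0.    1.01  0.3 ]
```

View pics/lift.png

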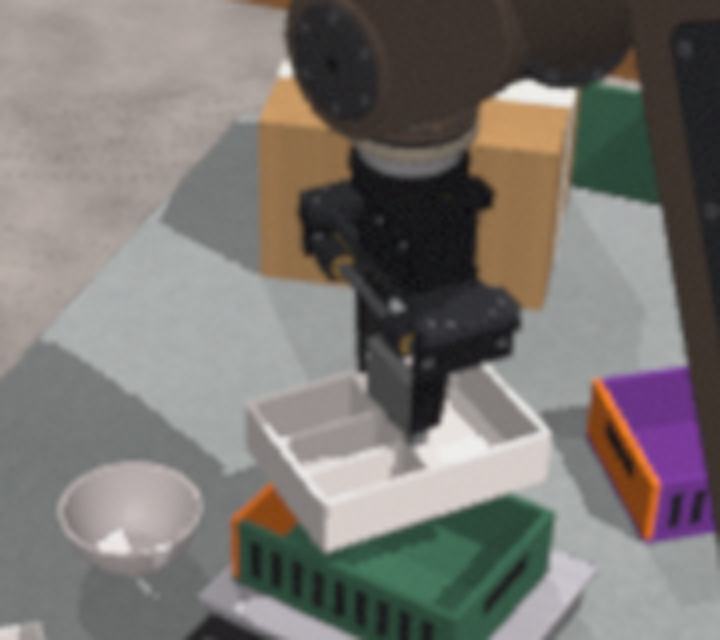

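The insert hangs level, well above the empty tote, and the tote has not moved. The wrist reads 3 N, which is the insert's weight. I'll finish the remaining 120° of the turn.

{"name": "arm_command", "arguments": {"steps": [[0,0,0,0,0,-2],[0,0,0,0,0,-7],[0,0,0,0,0,-13],[0,0,0,0,0,-19],[0,0,0,0,0,-25],[0,0,0,0,0,-31],[0,0,0,0,0,-37],[0,0,0,0,0,-43],[0,0,0,0,0,-49],[0,0,0,0,0,-55],[0,0,0,0,0,-58],[0,0,0,0,0,-60]]}}

```text
t: 6.55
eef_pos: [527.6, -157.3, 401.8]
tcp_rot: [-3.141, 0.0, 0.341]
ft_force: [-0.6, -0.8, -2.7]
opening: 0.733
```

{"name": "arm_command", "arguments": {"steps": [[0,0,0,0,0,-2],[0,0,0,0,0,-7],[0,0,0,0,0,-13],[0,0,0,0,0,-19],[0,0,0,0,0,-25],[0,0,0,0,0,-31],[0,0,0,0,0,-37],[0,0,0,0,0,-43],[0,0,0,0,0,-49],[0,0,0,0,0,-55],[0,0,0,0,0,-58],[0,0,0,0,0,-60]]}}

```text
t: 7.55
eef_pos: [527.6, -157.3, 401.9]
tcp_rot: [-3.141, -0.0, 1.389]
ft_force: [-0.0, -0.3, -2.5]
opening: 0.733
```

{"name": "arm_command", "arguments": {"steps": [[0,0,0,0,0,0],[0,0,0,0,0,0],[0,0,0,0,0,0]]}}

```text
t: 7.8
eef_pos: [527.6, -157.3, 401.9]
tcp_rot: [-3.141, -0.0, 1.385]
ft_force: [0.0, -0.1, -2.8]
opening: 0.734
```

```bash
python3 - <<'E'
from h import *
now()
a=cv2.cvtColor(read_camera("side"),4)
crop(a,285,125,130,130,6,"pics/turned.png"); cv2.imwrite("pics/turned.png",cv2.resize(cv2.imread("pics/turned.png"),(600,600)))
E
```

```text
7.8 [ 527.6 -157.3  401.9] [-3.1415 -0.      1.3849] [ 0.  -0.1 -2.8] 0.734 [-0.41  0.39  1.75 -0.    1.01 -1.79]
```

View pics/turned.png

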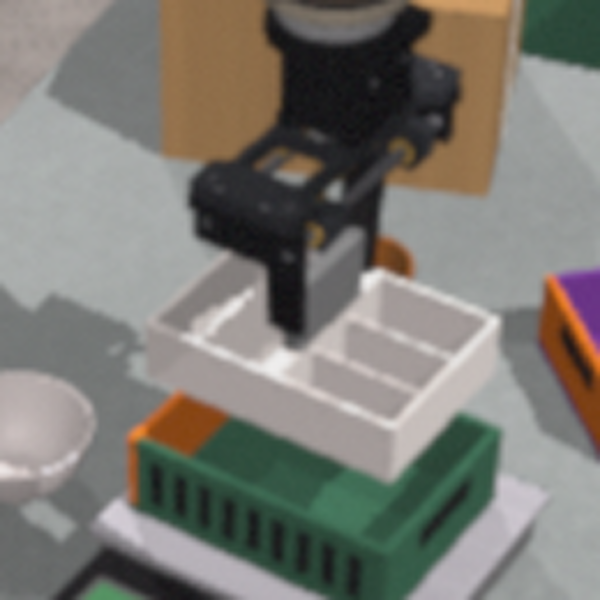

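The insert is turned, with its wide compartment over the orange end and level. I'll compare it with the tote in this same picture, which cancels the calibration error, to get the fit offset.

```bash
cat > fit.py <<'E'
from h import *
from scipy.optimize import least_squares
k=600/130
def f(x,y): return ((x+.5)/k-.5+285,(y+.5)/k-.5+125)
def fit(loc,pts,z):
    def res(p):
        c,s=np.cos(p[2]),np.sin(p[2]); r=[]
        for l,q in zip(loc,pts): r+=list(proj("side",[p[0]+c*l[0]-s*l[1],p[1]+s*l[0]+c*l[1],z])-f(*q))
        return r
    o=least_squares(res,[527,-157,-.18]); return o.x.round(3),o.fun.round(2)
S=np.array([[1,1],[-1,1],[-1,-1]])
ins=fit(S*[86,61],[(147,322),(393,429),(501,319)],195.6)
tot=fit(S*[94,69],[(130,435),(386,551),(501,431)],105)
print(ins,tot,ins[0]-tot[0])
for q,p in(("ins",(527.6,-157.3,195.6,86,61)),("tote",(527.4,-157.4,105,94,69))):
  for l in S:
    x,y=l*p[3:]; c,s=np.cos(-.184),np.sin(-.184)
    print(q,((proj("side",[p[0]+c*x-s*y,p[1]+s*x+c*y,p[2]])-(285,125)+.5)*k-.5).round(1))
E
python3 fit.py
```

```text
(array([ 5.24919e+02, -1.53078e+02, -1.93000e-01]), array([-0.41, -0.21,  0.17,  0.16,  0.23, -0.03])) (array([ 5.28154e+02, -1.56806e+02, -1.95000e-01]), array([-0.56, -0.29,  0.01,  0.74,  0.55, -0.64])) [-3.235e+00  3.728e+00  2.000e-03]
ins [144.  316.8]
ins [393.5 423.6]
ins [499.9 312.7]
tote [128.9 434.7]
tote [389.6 553.6]
tote [504.8 426.5]
```

Relative yaw is 0.002 rad. The offset across the tote is explained mostly by a small height error, which leaves about -2 mm along the insert's x. The bevels allow 5 mm. I'll shift +1.5 mm along tool y, lower to just inside the rim and check the force.

{"name": "arm_command", "arguments": {"steps": [[0,0.15,0.4,0,0,0],[0,0.15,1.2,0,0,0],[0,0.15,2.0,0,0,0],[0,0.15,2.8,0,0,0],[0,0.15,3.6,0,0,0],[0,0.15,4.1,0,0,0],[0,0.15,4.5,0,0,0],[0,0.15,4.8,0,0,0],[0,0.15,5.1,0,0,0],[0,0.15,5.1,0,0,0]]}}

```text
t: 8.68
eef_pos: [529.1, -157.6, 350.5]
tcp_rot: [-3.141, 0.0, 1.387]
ft_force: [0.4, 0.0, -3.1]
opening: 0.734
```

```bash
python3 - <<'E'
from h import *
now()
a=cv2.cvtColor(read_camera("side"),4)
crop(a,300,180,110,85,7,"pics/enter.png")
E
```

```text
8.68 [ 529.1 -157.6  350.5] [-3.1412e+00  1.0000e-04  1.3866e+00] [ 0.4  0.  -3.1] 0.734 [-0.41  0.45  1.8  -0.    0.89 -1.8 ]
```

View pics/enter.png

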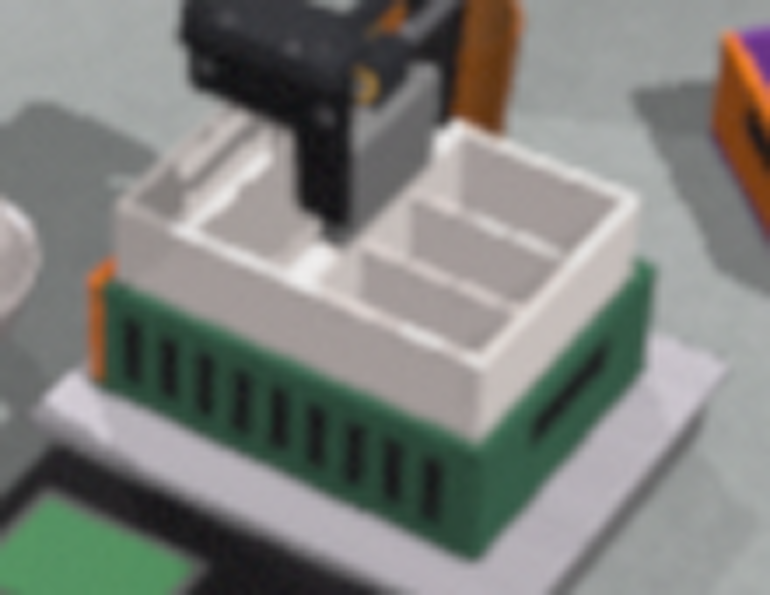

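```bash
python3 - <<'E'
from h import *
c,s=np.cos(-.184),np.sin(-.184)
def P(x,y,z,o=(527.6,-157.3)): return ((proj("side",[o[0]+c*x-s*y,o[1]+s*x+c*y,z])-(300,180)+.5)*7-.5).round(0)
for n,a,b,z in(("tote outer",94,69,105),("tote inner",88,63,105),("tote bottom",94,69,45),("ins@rim",86,61,105),("ins top",86,61,144.2),("ins bottom",86,61,103)):
    print(n,[P(i*a,j*b,z) for i,j in((1,1),(-1,1),(-1,-1))])
E
```

```text
tote outer [array([ 90., 275.]), array([486., 455.]), array([660., 262.])]
tote inner [array([111., 272.]), array([480., 440.]), array([640., 265.])]
tote bottom [array([ 93., 383.]), array([477., 564.]), array([647., 370.])]
ins@rim [array([118., 271.]), array([479., 435.]), array([633., 265.])]
ins top [array([116., 197.]), array([484., 360.]), array([642., 191.])]
ins bottom [array([118., 275.]), array([478., 439.]), array([633., 269.])]
```

All corners agree with the predictions to about 1 px, and the wrist still reads only the insert's weight. I'll continue lowering slowly.

{"name": "arm_command", "arguments": {"steps": [[0,0,0.2,0,0,0],[0,0,0.4,0,0,0],[0,0,0.7,0,0,0],[0,0,1.0,0,0,0],[0,0,1.3,0,0,0],[0,0,1.6,0,0,0],[0,0,1.6,0,0,0]]}}

```text
t: 9.32
eef_pos: [529.0, -157.6, 334.2]
tcp_rot: [-3.141, -0.0, 1.387]
ft_force: [-0.1, -1.3, -2.5]
opening: 0.733
```

Still free: no upward force. It is now below the bevels, about 22 mm inside. Lowering to just above home.

{"name": "arm_command", "arguments": {"steps": [[0,0,0.3,0,0,0],[0,0,0.7,0,0,0],[0,0,1.1,0,0,0],[0,0,1.5,0,0,0],[0,0,1.9,0,0,0],[0,0,2.3,0,0,0],[0,0,2.6,0,0,0],[0,0,2.8,0,0,0],[0,0,2.8,0,0,0]]}}

```text
t: 10.07
eef_pos: [529.1, -157.6, 306.4]
tcp_rot: [-3.141, 0.0, 1.387]
ft_force: [-1.1, -0.7, -3.5]
opening: 0.735
```

{"name": "arm_command", "arguments": {"steps": [[0,0,0.1,0,0,0],[0,0,0.2,0,0,0],[0,0,0.3,0,0,0],[0,0,0.4,0,0,0],[0,0,0.4,0,0,0]]}}

```text
t: 10.48
eef_pos: [529.1, -157.6, 302.8]
tcp_rot: [3.142, 0.0, 1.387]
ft_force: [-0.0, -1.4, -2.2]
opening: 0.733
```

{"name": "arm_command", "arguments": {"steps": [[0,0,0.05,0,0,0],[0,0,0.1,0,0,0],[0,0,0.1,0,0,0]]}}

```text
t: 10.73
eef_pos: [529.1, -157.6, 302.3]
tcp_rot: [3.141, 0.0, 1.387]
ft_force: [-1.4, -0.8, 3.3]
opening: 0.73
```

There was contact exactly at the original home height (302.3 mm), with the wrist force going from -3 to +3 N. Releasing and rising.

{"name": "arm_command", "arguments": {"steps": [[0,0,0,0,0,0],[0,0,0,0,0,0],[0,0,0,0,0,0],[0,0,0,0,0,0],[0,0,0,0,0,0],[0,0,0,0,0,0]], "jaw": 9.0}}

```text
t: 11.23
eef_pos: [529.1, -157.6, 301.9]
tcp_rot: [3.141, 0.0, 1.387]
ft_force: [-0.4, -0.6, 0.3]
opening: 0.943
```

{"name": "arm_command", "arguments": {"steps": [[0,0,-0.3,0,0,0],[0,0,-1,0,0,0],[0,0,-2,0,0,0],[0,0,-3,0,0,0],[0,0,-4,0,0,0],[0,0,-5.5,0,0,0],[0,0,-7,0,0,0],[0,0,-8.5,0,0,0],[0,0,-9.5,0,0,0],[0,0,-10,0,0,0],[0,0,-10,0,0,0]]}}

```text
t: 12.15
eef_pos: [529.0, -157.5, 403.2]
tcp_rot: [3.14, 0.001, 1.387]
ft_force: [-0.1, 0.8, -0.1]
opening: 0.949
```

```bash
python3 - <<'E'
from h import *
now(); s=state()
a=cv2.cvtColor(read_camera("side"),4)
crop(a,280,130,130,160,4,"pics/rel.png")
for yaw in(1.387,.6,0,-.3): print(yaw,step((*s["eef_pos"],s["tcp_rot"][2]),(498,6,300,yaw)))
E
```

```text
12.15 [ 529.  -157.5  403.2] [3.1395e+00 5.0000e-04 1.3866e+00] [-0.1  0.8 -0.1] 0.949 [-0.41  0.39  1.74 -0.    1.01 -1.8 ]
1.387 [15.51 -6.05 10.32  0.    0.   -0.02]
0.6 [15.51 -6.05 10.32  0.    0.   45.07]
0 [15.51 -6.05 10.32  0.    0.   79.45]
-0.3 [15.51 -6.05 10.32  0.    0.   96.63]
```

View pics/rel.png

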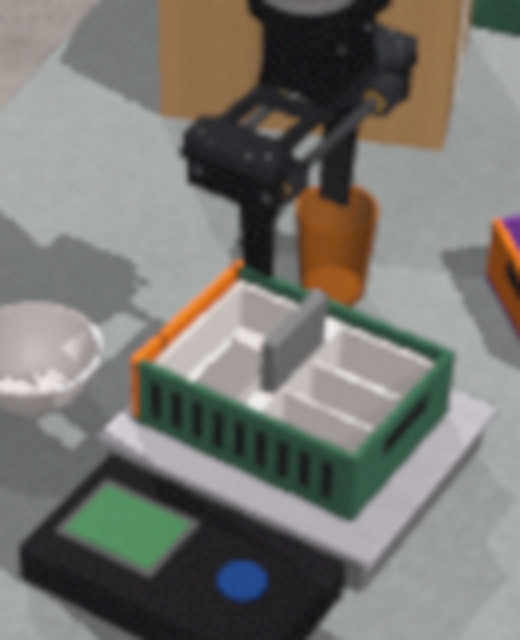

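The insert is fully home, level, with the wide compartment at the orange end and the fingers clear. Next I'll shut the jaws and go above the key at about (498, 6). At the press height the gripper body is near z ≈ 122, above the rim at 105 and beside the tote.

{"name": "arm_command", "arguments": {"steps": [[1,-0.4,0,0,0,0],[3,-1.2,0,0,0,0],[5.5,-2.1,0,0,0,0],[8,-3.1,0,0,0,0],[10.5,-4.1,0,0,0,0],[13,-5.1,0,0,0,0],[14.8,-5.8,0,0,0,0],[15.5,-6.05,0,0,0,0],[15.5,-6.05,0,0,0,0],[15.5,-6.05,0,0,0,0]], "jaw": 0}}

```text
t: 13.03
eef_pos: [498.1, 5.9, 401.6]
tcp_rot: [-3.141, 0.0, 1.388]
ft_force: [-1.1, -0.6, -0.9]
opening: 0.302
```

{"name": "arm_command", "arguments": {"steps": [[0,0,1,0,0,0],[0,0,3,0,0,0],[0,0,5,0,0,0],[0,0,7,0,0,0],[0,0,9,0,0,0],[0,0,11,0,0,0],[0,0,13,0,0,0],[0,0,14.2,0,0,0],[0,0,14.8,0,0,0],[0,0,15,0,0,0],[0,0,15,0,0,0]]}}

```text
t: 13.95
eef_pos: [498.2, 5.3, 251.7]
tcp_rot: [-3.141, 0.0, 1.386]
ft_force: [0.1, -0.2, 0.5]
opening: 0.005
```

```bash
python3 - <<'E'
from h import *
now()
a=cv2.cvtColor(read_camera("side"),4); crop(a,280,200,110,110,5,"pics/a.png")
b=cv2.cvtColor(read_camera("top"),4); crop(b,280,200,50,110,5,"pics/b.png")
cv2.imwrite("pics/key.png",np.hstack([cv2.imread("pics/a.png"),cv2.imread("pics/b.png")]))
p=state()["eef_pos"]; print(p[2]-190, (proj("side",[p[0],p[1],p[2]-190])-(280,200))*5+2)
E
```

```text
13.95 [498.2   5.3 251.7] [-3.1412e+00  1.0000e-04  1.3857e+00] [ 0.1 -0.2  0.5] 0.005 [-0.12  0.54  2.01 -0.    0.59 -1.51]
62.504041305469 [303.25571626 347.16450552]
```

View pics/key.png

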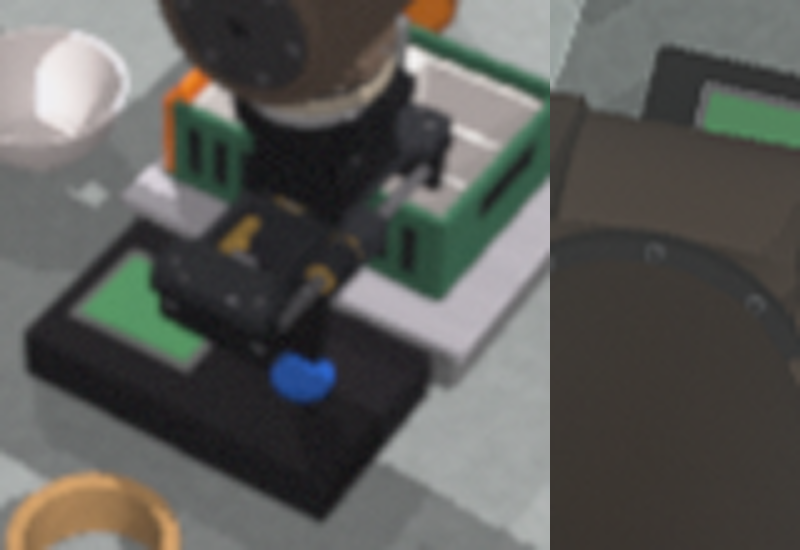

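The fingertips are about 18 mm above the key at (303,375) and in line with it. I'll descend to about 3 mm above and then press in small steps.

{"name": "arm_command", "arguments": {"steps": [[0,0,0.4,0,0,0],[0,0,0.8,0,0,0],[0,0,1.2,0,0,0],[0,0,1.4,0,0,0],[0,0,1.4,0,0,0],[0,0,1.4,0,0,0]]}}

```text
t: 14.55
eef_pos: [498.0, 5.9, 237.8]
tcp_rot: [-3.141, 0.0, 1.387]
ft_force: [0.1, -0.1, -0.8]
opening: 0.002
```

{"name": "arm_command", "arguments": {"steps": [[0,0,0.1,0,0,0],[0,0,0.2,0,0,0],[0,0,0.3,0,0,0],[0,0,0.35,0,0,0],[0,0,0.35,0,0,0],[0,0,0.35,0,0,0]]}}

```text
t: 15.05
eef_pos: [498.0, 5.9, 234.4]
tcp_rot: [-3.142, 0.0, 1.386]
ft_force: [0.3, -0.4, 0.0]
opening: -0.0
```

{"name": "arm_command", "arguments": {"steps": [[0,0,0.05,0,0,0],[0,0,0.1,0,0,0],[0,0,0.15,0,0,0],[0,0,0.15,0,0,0]]}}

```text
t: 15.38
eef_pos: [498.0, 5.9, 233.0]
tcp_rot: [3.141, 0.0, 1.387]
ft_force: [-1.5, 0.6, 5.5]
opening: 0.006
```

5.5 N so far. A bit firmer for margin, held for a few rows.

{"name": "arm_command", "arguments": {"steps": [[0,0,0.05,0,0,0],[0,0,0.05,0,0,0],[0,0,0.05,0,0,0],[0,0,0.05,0,0,0]]}}

```text
t: 15.72
eef_pos: [498.0, 5.9, 232.7]
tcp_rot: [3.141, 0.0, 1.387]
ft_force: [-1.2, -0.3, 6.7]
opening: 0.003
```

6.7 N held for 0.3 s. Retreating straight up.

{"name": "arm_command", "arguments": {"steps": [[0,0,-0.3,0,0,0],[0,0,-1.5,0,0,0],[0,0,-3.5,0,0,0],[0,0,-6,0,0,0],[0,0,-8.5,0,0,0],[0,0,-11,0,0,0],[0,0,-13,0,0,0],[0,0,-14.5,0,0,0],[0,0,-15,0,0,0],[0,0,-15,0,0,0],[0,0,-15,0,0,0]]}}

```text
t: 16.63
eef_pos: [497.8, 5.9, 381.8]
tcp_rot: [-3.141, 0.0, 1.387]
ft_force: [0.2, 0.8, -0.0]
opening: 0.002
```

```bash
python3 - <<'E'
from h import *
now()
a=cv2.cvtColor(read_camera("side"),4); crop(a,260,150,180,170,3,"pics/end.png")
E
```

```text
16.63 [497.8   5.9 381.8] [-3.1410e+00  1.0000e-04  1.3865e+00] [ 0.2  0.8 -0. ] 0.002 [-0.12  0.34  1.89 -0.    0.91 -1.51]
```

View pics/end.png

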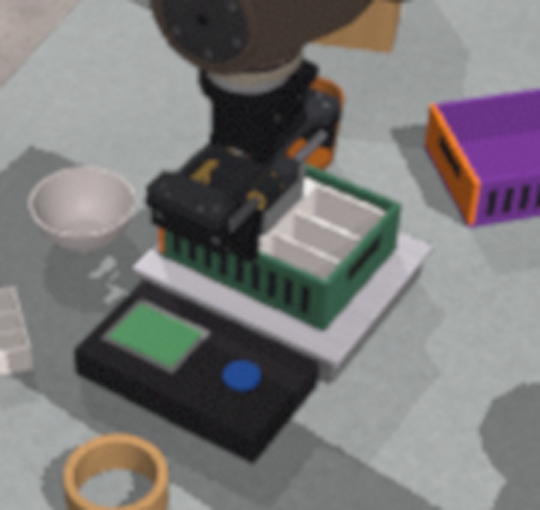

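The final view shows the insert home in the tote with the lanes at the near end, the key free, and the bowl, tape and tumbler in place. The gripper is in the air, touching nothing.

```bash
python3 -c "
from cell import *
print(job_done())"
```

```text
the job is handed in; nothing more can be done
None
```

The job was handed in at about t = 17 s of the 54 s allowed. `job_done` returned no verdict, so what follows rests on my own checks.

**What I did:**
- **Turning the insert:** I gripped it by the handle plate across its 70 mm width, because a grip across the plate's thickness would have run the last joint out of range. I lifted it 100 mm, turned it half a turn and lowered it slowly.
- **Setting it down:** it touched bottom at the original home height (TCP z 302.3 mm). I then released it and moved clear.
- **Tare key:** I pressed it with the closed fingertips. The wrist read 5.5 N, then 6.7 N held for about 0.3 s. I then lifted about 150 mm clear.

**Last checks:**
- After release, the picture showed the insert level and fully home, with the wide compartment at the orange end.
- The final picture showed the tote on the scale and the bowl, tape roll and tumbler apparently unmoved. The gripper hides the orange end and part of the tumbler in that view, and I judged this by eye rather than measuring it.
- The wrist force was about zero at the end.

**One disagreement:** while the insert hung in the gripper, the side camera put it about 3 to 4 mm off the tote's centre. I put most of that down to a small height error and shifted it 1.5 mm along its length. It then went in with no resistance.

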